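Clamp the board in the test jig, power up and start the test

TASK

A circuit board is lying in the test jig, ready to be tested. With the tips of the closed fingers, push the jig's toggle-clamp handle down until it lies flat against its stop, then switch on the control box by pressing in the raised end of its rocker until it flips over, then press the small round start button in the middle fully in and let it come back out. Do not press the mushroom stop button, pick nothing up, and leave the board and the other things on the bench where they are.

Things in the scene. Friction and masses are not known exactly. Their poses are not given: they have to be found in the camera images.
- jig: Test jig, fixed: black box 260 (x) x 200 (y) x 60 mm high, aluminium top. Origin: centre of its underside, z up. The -x half, towards the robot, carries a toggle clamp on the middle line (y = 0), the +x half a grey nest with the board. The clamp's steel bar with its 80 mm crosspiece stands upright at x = +12 mm (top 155 mm above the bench) and swings down onto the board as the handle goes down.
- clamp_handle (a joint): Angle of the clamp handle in rad: 0 = fully open (slanting up 49 degrees towards -x), 0.855 = flat down on its stop, locked. It moves with friction and stays where it is left; moving it needs 2 to 4 N at the grip.
- clamp_grip (a point): Point on the upper face of the handle's black plastic grip (20 mm wide, 17 mm thick, 75 mm from the handle's pivot; the handle ends 33 mm further out). Moves with the handle: -x runs along it to its free end, z is the outward normal of the upper face, which is pushed. Handle level: this point is 96.5 mm above the bench.
- clamp_pivot (a point): Centre of the clamp handle's pivot, 88 mm above the bench; fixed, with the jig's axes. The handle turns about its y and points from here towards -x: slanting up 49 degrees when open, level when locked.
- console: Control box, fixed: cream sloping desk console 220 wide (y), 170 deep (x), 51 mm high in front (-x), 85 at the back. Origin: centre of its underside, z up. Its panel slopes 12 degrees, rising to +x. In a row along y on the panel: rocker (y = +70 mm), start button (y = 0), mushroom stop button (y = -70 mm), all 12 mm below the panel's middle.
- rocker (a joint): Angle of the power rocker in rad: 0 = off (the end towards +x stands up), 0.4 = on (the end towards +x pressed in). It is spring-loaded over centre: past 0.2 it flips over by itself and stays. It takes about 3 N at the raised end.
- rocker_on_end (a point): Point on the face of the rocker's raised (+x) end, 11 mm from its pivot, which lies to -x; it sinks 4.5 mm as the rocker goes on. Black cap 31 (x) x 21 (y) mm in a frame 38 x 27 mm standing 4 mm above the panel. Axes turn with the rocker: z is its outward normal, leaning 0.2 rad more towards -x than the panel's normal when off, 0.2 rad less when on.
- start (a joint): Travel of the start button in m: 0 = out, 0.005 = fully pressed. Spring return: 1.2 N to start moving, 4 N fully in.
- start_top (a point): Centre of the top of the start button: black round cap, 22 mm across, standing 10 mm out of the panel and 4 mm out of its steel ring (31 mm across, 6 mm high). z points out of the panel; it is pressed along -z, 5 mm.
- stop (a joint): Travel of the mushroom stop button in m: 0 = out, 0.006 = pressed. Must not be pressed.
- stop_top (a point): Top of the red mushroom stop button, head 40 mm across, standing 39 mm out of the panel.
- board: The green circuit board lying loose in the nest of the jig: 80 (x) x 100 (y) x 2 mm with parts up to 18 mm high. Origin: centre of its underside.
- board_left: Another such board on the bench, to the left (+y). Origin: centre of its underside.
- board_right: Another such board on the bench, to the right (-y). Origin: centre of its underside.
- reel: Reel of solder standing flat on the bench at the back, 60 mm across, 38 mm high. Origin: centre of its underside.
- flux: Small flux bottle behind the console, 34 mm across, 75 mm high. Origin: centre of its underside.
- driver: Screwdriver 150 mm long lying on the bench in front of the console. Origin: under its middle.
- tweezers: Steel tweezers 120 mm long, 6 mm high, lying on the jig's top beside the clamp, 75 mm from its middle line. Origin: under their middle.
Mind the look-alikes: they are no part of the job. Leave any purple look-alike of the board alone.

How it is judged:
By the outcome, as a careful person would: the job done as asked, in the order asked, and still so for the second after the job is handed in, with the robot touching nothing.
It also fails if it takes over 51 s, if anything falls off the work surface, if the arm or the gripper's body presses on something with over 40 N, if the wrist force passes 120 N, or if a joint passes its speed limit or range.

ROBOT

A 6-joint arm with a two-finger parallel gripper is mounted at the origin on the work surface. World frame = base frame: x ahead of the robot, y to its left, z up, the work surface at z = 0. Lengths are in m, angles in degrees, forces in N, time in s.
With the tool pointing down it reaches from about 0.35 to 0.875 m from the base axis. Payload 4.2 kg.
Tool frame: the origin (TCP) lies at the centre of the arm's flange, where the gripper is bolted on; the fingertips stand 182 mm ahead of it and the grasp point (between the pads) lies 164 mm ahead of it (r.nose_length is the distance from the TCP to the fingertips, in m); z points along the fingers, y is the line along which they close (so a half turn about z gives the same grasp; the last joint's range is limited). The gripper opens to 87 mm and grips with 3 to 60 N. Pads are 19 mm wide; open, the fingers measure 117 mm over their backs; the gripper's body (75 mm by 190 mm) begins 51 mm behind the grasp point.
Start: joints at [-55.657, 22.042, 0.453, 0, -68.411, -14.817], TCP at [0.209, -0.589, 0.405] pointing down, gripper open.
Joint ranges: [-179.83, 179.83], [-69.29, 118.12], [-61.27, 80.66], [-181.25, 117.63], [-171.15, -9.14], [-177.46, 177.46]. Speed limits (degrees/s): [159.86, 159.86, 180, 180, 180, 180].

INTERFACE

Orientations are given as a 3x3 rotation matrix whose columns are the frame's x, y, z axes.
In Python, from station import r, vision gives the robot as it stands. The module is installed in compiled form; this text tells all that it offers.
- The arm moves only by the shell command python3 -m creep 'ROWS'. ROWS is JSON, a list of rows, each a list of 7 numbers: the opening, from -1 (shut) to 1 (fully open), then the shift along the tool's x, y, z in mm, then the turn, a rotation vector about the tool's x, y, z in degrees. A call has 1 to 8 rows; each row is the pose to reach, as a shift and turn from the pose commanded when the call began, along the tool's axes at that moment; what a row does not reach only later rows make up. A row lasts 1/12 s, in which the tool goes at most 41.7 mm and 7.16 degrees, less where a joint would pass 70% of its speed; a pose out of reach is approached as far as the arm can. A call with a gripper value outside its range is refused whole. The fingers move at their own pace and stop on an object; the grip force is fixed at half the most. Time passes only in rows, so rows that repeat a pose let the fingers close. It gives the time, the measured TCP pose, the force, the opening and the grip force at its end, in the units of the state.
- r.sense(): the state, without advancing time (a new reading comes with each control period).
- vision.capture(name): name is "side" or "top" or "wrist"; returns (picture, depth): 480x640x3 uint8, red, green, blue; 480x640 float32, m along the optical axis (not along the pixel's ray), 0 where there is no reading.
- vision.camera_model(name): a dict with "vertical_fov" (degrees; the focal length in pixels is half the picture's height over the tangent of half this angle, whatever the lens; pixels are square), "cx", "cy" (the principal point, pixels), "distortion" ([k1, k2, p1, p2, k3] as OpenCV has them; the pictures are not rectified), "extrinsics" (4x4, takes a point from camera to world coordinates); the wrist camera has in their place "mount" (4x4, takes a point from camera to tool coordinates, whose origin is the TCP and whose axes are the flange's). Camera axes: x right, y down, z forward; pixel columns grow to the right and rows downward; lengths in m; the calibration is good to about 2 mm. A picture is of the moment at which its call begins: read the wrist's pose just before it. camera_model takes no time and is no camera call.
- r.finish_job(): hands the job in; it is judged then, once.
Trained networks look in the newest picture that a camera, given by its name, has taken for a name from the list of things; names that differ only in an ending like _2 or _b are one class to them, and where a whole thing is asked for, a point or a joint stands for the part that bears it (a point fixed in the world has none). Each returns a list of dicts, best first, with "conf" (0 to 1); they miss things now and then, are a little off and sometimes report something else, mostly with a low value. They report only what shows in the picture. A call takes as long as a camera call. They do not tell look-alikes from the thing itself.
- vision.find_in(camera, thing): "uv" ([column, row] in pixels, amid what is visible of it).
- vision.cut_out(camera, thing): "region" (480x640 bool, what is visible of it) and "uv" ([column, row] in pixels, amid what is visible of it).
The state is a dict: "time_s": time; "joints": joint angles; "joint_velocities": joint speeds; "effort": joint torques, N m; "tcp_pos": TCP position; "ee_rot": TCP orientation; "wrist_force": force on the tool from outside, world axes, zero at the start; "moment": the same for the moment, N m; "gripper_width": opening from 0.0 (shut) to 1.0 (fully open); "gripper_force": force on a finger pad.
Only numpy, scipy, OpenCV 4.12 (cv2) and the standard library are available. Lean on these libraries where they do the work, as an engineer would, in place of code of your own. Each camera call takes 0.05 s, during which the arm holds its last target. There are 200 camera calls.

## Working session

There is one attempt and no reset: what is moved stays moved. The work goes in short steps, Python scripts to look and compute and a shell command to move; the robot and the scene stay as the last step left them, time stands still between calls to the robot, and variables do not carry over. Pictures are saved under pics/ and viewed, at most 10 in all, crops included, and the job is handed in when it is done.

```bash
mkdir -p pics
cat > h.py <<'E'
import numpy as np, cv2, json
from station import r, vision
def cam(name):
    m=vision.camera_model(name); f=240/np.tan(np.radians(m["vertical_fov"])/2)
    K=np.array([[f,0,m["cx"]],[0,f,m["cy"]],[0,0,1]]); d=np.array(m["distortion"],float)
    if "extrinsics" in m: T=np.array(m["extrinsics"])
    else:
        s=r.sense(); B=np.eye(4); B[:3,:3]=s["ee_rot"]; B[:3,3]=s["tcp_pos"]; T=B@np.array(m["mount"])
    return K,d,T
def w(uv,z,c):   # pixel(s)+depth -> world
    K,d,T=c; uv=np.array(uv,float).reshape(-1,1,2); p=cv2.undistortPoints(uv,K,d)[:,0]
    z=np.array(z).reshape(-1,1); P=np.hstack([p*z,z]); return P@T[:3,:3].T+T[:3,3]
def cloud(depth,mask,c):
    v,u=np.nonzero(mask&(depth>0)); return w(np.c_[u,v],depth[v,u],c)
def save(n,im,): cv2.imwrite("pics/"+n,cv2.cvtColor(im,cv2.COLOR_RGB2BGR))
E
cat > a.py <<'E'
from h import *
np.set_printoptions(precision=4,suppress=True)
ims=[]
for n in ["side","top"]:
    c=cam(n); im,dp=vision.capture(n); ims.append(im); np.savez(n,im=im,dp=dp)
    print(n,c[2].round(3).tolist())
    for t in ["jig","clamp_handle","clamp_grip","console","rocker","start","stop","board"]:
        for o in vision.cut_out(n,t)[:3]:
            P=cloud(dp,o["region"],c)
            print(t,round(o["conf"],2),np.round(o["uv"]),len(P),np.median(P,0) if len(P) else "",P.min(0) if len(P) else "",P.max(0) if len(P) else "")
save("side.png",ims[0]);save("top.png",ims[1])
E
python3 a.py; python3 -c "
from h import *
s=r.sense();print(s['time_s'],s['tcp_pos'],s['ee_rot'],r.nose_length)"
```

```text
side [[0.947, -0.247, 0.205, 0.327], [-0.32, -0.716, 0.62, -0.738], [-0.006, -0.653, -0.757, 1.003], [0.0, 0.0, 0.0, 1.0]]
jig 0.66 [292. 202.] 4400 [0.5514 0.1733 0.0589] [ 0.433   0.1126 -0.006 ] [0.7293 0.4178 0.1668]
clamp_handle 0.64 [276. 180.] 142 [0.5251 0.2213 0.1252] [0.4833 0.2151 0.0892] [0.5688 0.2352 0.1668]
clamp_grip 0.64 [273. 179.] 234 [0.5192 0.2227 0.1302] [ 0.4796  0.2151 -0.0042] [0.5654 0.4216 0.1668]
console 0.88 [333. 308.] 5386 [ 0.5468 -0.2141  0.0707] [ 0.3905 -0.5102 -0.004 ] [ 0.6601 -0.0297  0.5694]
start 0.48 [323. 302.] 33 [ 0.5239 -0.1914  0.0744] [ 0.517  -0.2011  0.0705] [ 0.5312 -0.1831  0.0783]
stop 0.53 [337. 317.] 201 [ 0.5302 -0.2632  0.1011] [ 0.5128 -0.279   0.0905] [ 0.5496 -0.2437  0.1069]
board 0.86 [317. 182.] 553 [0.6466 0.2153 0.074 ] [0.5922 0.1665 0.067 ] [0.6878 0.2705 0.148 ]
board 0.76 [307. 157.] 358 [0.6836 0.4302 0.0023] [ 0.6113  0.2453 -0.0058] [0.7206 0.482  0.1483]
board 0.73 [224. 220.] 597 [0.3399 0.2309 0.0026] [ 0.2916  0.1806 -0.0054] [0.3906 0.2951 0.0202]
top [[-0.004, -0.988, 0.155, 0.383], [-1.0, 0.001, -0.02, 0.01
[... 680 characters left out ...]
523. 296.] 1215 [ 0.4588 -0.4985  0.0042] [ 0.4186 -0.5495 -0.0045] [ 0.4998 -0.4477  0.0238]
stop 0.72 [433. 265.] 180 [ 0.5287 -0.2585  0.1033] [ 0.5124 -0.2761  0.095 ] [ 0.5458 -0.2423  0.11  ]
board 0.95 [159. 214.] 1151 [0.6775 0.4244 0.0048] [ 0.6362  0.3749 -0.0055] [0.7181 0.4754 0.0277]
board 0.78 [228. 347.] 1371 [0.3403 0.2376 0.0045] [ 0.287   0.1761 -0.0066] [0.3941 0.2964 0.0259]
board 0.66 [317. 336.] 1256 [0.369  0.0211 0.0042] [ 0.3175 -0.0359 -0.0045] [0.423  0.0808 0.0245]
0.9 [ 0.20889896 -0.58902502  0.40477738] [[-9.42490080e-01 -3.34234122e-01  2.19563661e-05]
 [-3.34234123e-01  9.42490079e-01 -3.90251576e-05]
 [-7.65011791e-06 -4.41193906e-05 -9.99999999e-01]] 0.1822
```

View pics/top.png

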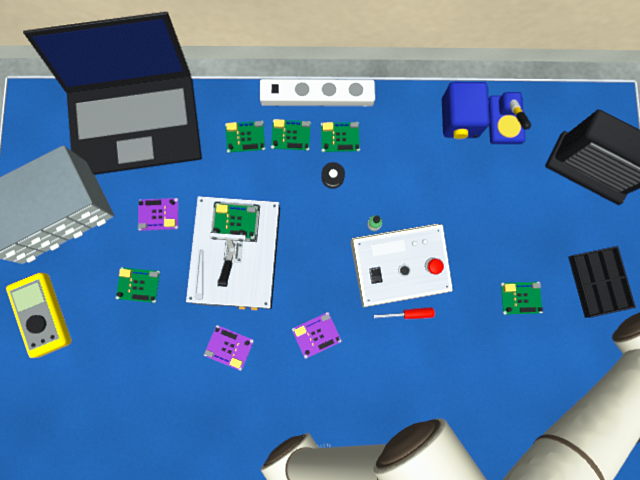

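```bash
cat > b.py <<'E'
from h import *
np.set_printoptions(precision=4,suppress=True)
D=np.load("top.npz"); c=cam("top"); dp=D["dp"]; v,u=np.mgrid[:480,:640]
P=np.full((480,640,3),np.nan); m=dp>0; P[m]=w(np.c_[u[m],v[m]],dp[m],c)
def box(sel,n):
    q=P[sel]; rc=cv2.minAreaRect(q[:,:2].astype(np.float32)*1000); print(n,len(q),rc)
X,Y,Z=P[...,0],P[...,1],P[...,2]
j=(Z>.05)&(Z<.075)&(X>.4)&(X<.75)&(Y>.08)&(Y<.36); box(j,"jig")
k=(Z>.04)&(Z<.09)&(X>.4)&(X<.68)&(Y>-.35)&(Y<-.03); box(k,"console")
h=(Z>.09)&(X>.45)&(X<.575)&(Y>.19)&(Y<.25)
q=P[h]; A=np.polyfit(q[:,0],q[:,1:],1); print("handle",len(q),A,q.min(0),q.max(0))
h2=(Z>.09)&(X>.575)&(X<.66)&(Y>.1)&(Y<.33); q=P[h2]; print("bar",len(q),q.mean(0),np.polyfit(q[:,1],q[:,0],1),q.min(0),q.max(0))
q=P[k]; print("panel plane", np.linalg.lstsq(np.c_[q[:,:2],np.ones(len(q))],q[:,2],rcond=None)[0], q.mean(0))
big=cv2.resize(D["im"][195:335,150:480],None,fx=2.4,fy=2.4,interpolation=cv2.INTER_CUBIC); save("topcrop.png",big)
S=np.load("side.npz")["im"]; save("sidecrop.png",cv2.resize(S[120:380,210:440],None,fx=2.3,fy=2.3,interpolation=cv2.INTER_CUBIC))
E
python3 b.py
```

```text
jig 7157 ((571.174560546875, 223.50155639648438), (201.61083984375, 263.5868835449219), 85.81602478027344)
console 6192 ((563.73828125, -184.134765625), (216.8087158203125, 221.35011291503906), 9.649335861206055)
handle 356 [[-0.0582 -0.8944]
 [ 0.256   0.5993]] [0.478  0.2094 0.0903] [0.575  0.2395 0.1686]
bar 331 [0.5904 0.2209 0.1416] [0.0689 0.5752] [0.5756 0.1819 0.0903] [0.6146 0.262  0.1634]
panel plane [ 0.1502  0.0167 -0.0079] [ 0.54   -0.1821  0.0701]
```

View pics/topcrop.png

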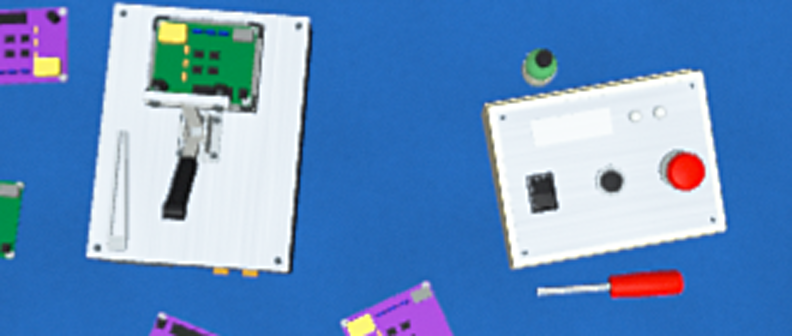

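View pics/sidecrop.png

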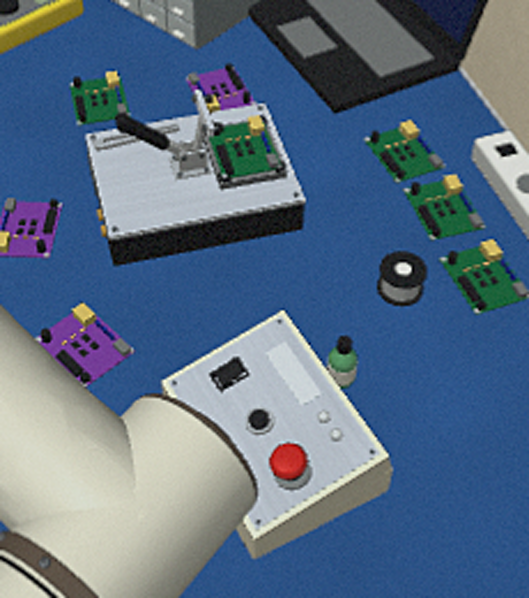

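The handle candidates are as follows. The real grip is at top (225,269). The networks also reported a board at (142,285), which is false. The two purple boards, (228,347) and (317,336), are to be left alone. On the console (top picture), the rocker is at (376,275), start at (404,270) and the red stop at (435,266). In the crops, the clamp is open, the rocker is the left square and start is the middle round button.

```bash
cat > go.py <<'E'
import sys
from h import *
from scipy.spatial.transform import Rotation as R
def rows(p,Rt,s=None):
    s=s or r.sense(); A=np.array(s["ee_rot"]); d=A.T@(np.array(p)-s["tcp_pos"])*1000
    return d.round(1).tolist()+R.from_matrix(A.T@Rt).as_rotvec(degrees=True).round(1).tolist()
def down(yaw,tilt=0):  # yaw of tool x; tilt about world-horizontal tool y
    a=np.radians(yaw); x=np.array([np.cos(a),np.sin(a),0]); z=np.array([0,0,-1.]); M=np.c_[x,np.cross(z,x),z]
    return M@R.from_euler("y",tilt,degrees=True).as_matrix()
if __name__=="__main__":
    x,y,z,yaw,*t=map(float,sys.argv[1:]); print(rows([x,y,z],down(yaw,*t)))
E
python3 -c "
from h import *
print(np.array(vision.camera_model('wrist')['mount']).round(3),vision.camera_model('wrist')['vertical_fov'])"; python3 go.py .45 -.16 .42 189.65;python3 go.py .45 -.16 .42 175.8
```

```text
[[ 0.001 -0.953 -0.304  0.083]
 [ 1.     0.001  0.002  0.   ]
 [-0.001 -0.304  0.953  0.019]
 [ 0.     0.     0.     1.   ]] 58.88256932035232
[-370.6, 323.8, -15.2, -0.0, 0.0, 9.9]
[-370.6, 323.8, -15.2, -0.0, 0.0, 23.7]
```

```bash
python3 go.py .48 -.175 .44 189.65
```

```text
[-393.9, 299.6, -35.2, -0.0, 0.0, 9.9]
```

```bash
python3 -m creep '[[-1,-32,24,-30,0,0,5],[-1,-64,48,-35,0,0,9.9],[-1,-96,72,-35,0,0,9.9],[-1,-128,96,-35,0,0,9.9],[-1,-160,120,-35,0,0,9.9],[-1,-192,144,-35,0,0,9.9],[-1,-224,168,-35,0,0,9.9],[-1,-256,192,-35,0,0,9.9]]'
```

```text
time_s: 1.57
tcp_pos: [0.3866, -0.3206, 0.4402]
ee_rot: [[-0.986, -0.167, 0.001], [-0.167, 0.986, -0.0], [-0.001, -0.001, -1.0]]
wrist_force: [2.2, 0.7, -0.5]
gripper_width: 0.474
gripper_force: 0.0
```

```bash
python3 go.py .48 -.175 .44 189.65
```

```text
[-116.5, 127.9, 0.2, -0.0, 0.0, -0.0]
```

```bash
python3 -m creep '[[-1,-27,29,0,0,0,0],[-1,-54,58,0,0,0,0],[-1,-81,87,0,0,0,0],[-1,-108,116,0,0,0,0],[-1,-116.5,128,0,0,0,0],[-1,-116.5,128,0,0,0,0],[-1,-116.5,128,0,0,0,0]]'
cat > c.py <<'E'
from h import *
import sys
np.set_printoptions(precision=4,suppress=True)
c=cam("wrist"); im,dp=vision.capture("wrist"); np.savez(sys.argv[1],im=im,dp=dp,K=c[0],d=c[1],T=c[2])
im2=im.copy()
for t in sys.argv[2:]:
    for o in vision.cut_out("wrist",t)[:2]:
        P=cloud(dp,o["region"],c); print(t,round(o["conf"],2),np.round(o["uv"],1),len(P),np.median(P,0),P.min(0),P.max(0))
        if len(P)>50:
            (a,b),sz,an=cv2.minAreaRect((P[:,:2]*1000).astype(np.float32)); print("   rect",round(a,1),round(b,1),np.round(sz,1),round(an,1))
save(sys.argv[1]+".png",im)
E
python3 c.py w1 console rocker rocker_on_end start start_top stop
```

```text
time_s: 2.15
tcp_pos: [0.4797, -0.1761, 0.4397]
ee_rot: [[-0.986, -0.169, -0.0], [-0.169, 0.986, -0.0], [0.0, -0.0, -1.0]]
wrist_force: [-0.4, -0.1, -0.2]
gripper_width: 0.017
gripper_force: 0.0
console 0.96 [294.3 232. ] 36106 [ 0.5109 -0.1922  0.0656] [ 0.4387 -0.3188 -0.0005] [ 0.629  -0.0483  0.3354]
   rect 529.3 -191.9 [168. 268.] 9.6
rocker 0.58 [376.4 250.3] 848 [ 0.5108 -0.1201  0.0748] [ 0.4955 -0.1321  0.068 ] [ 0.5257 -0.1083  0.0832]
   rect 510.5 -119.8 [27.9 21. ] 11.0
rocker 0.49 [281.9 120.8] 2748 [ 0.4199 -0.2218  0.0237] [ 0.4086 -0.2669 -0.0008] [ 0.4382 -0.1189  0.0294]
   rect 420.6 -192.8 [ 27.3 147.9] 4.5
rocker_on_end 0.92 [374.2 250.2] 854 [ 0.511  -0.1201  0.0748] [ 0.4955 -0.1318  0.068 ] [ 0.5262 -0.1081  0.0832]
   rect 510.6 -119.9 [28.1 21. ] 10.6
start 0.59 [295.8 251.7] 486 [ 0.5222 -0.1889  0.0766] [ 0.5118 -0.1994  0.0718] [ 0.5327 -0.1784  0.0801]
   rect 522.5 -188.9 [20.  21.4] 49.2
start_top 0.88 [296.7 250.1] 507 [ 0.5222 -0.1886  0.0765] [ 0.5118 -0.1993  0.0668] [ 0.5325 -0.1779  0.0801]
   rect 522.6 -188.1 [21.6 20.5] 80.9
stop 0.96 [207.7 256.6] 1799 [ 0.5278 -0.2569  0.1027] [ 0.5111 -0.2841  0.0685] [ 0.5629 -0.239   0.1079]
   rect 537.7 -260.6 [37.8 53.8] 71.7
stop 0.66 [594.4 322.9] 11091 [0.5605 0.1302 0.0478] [ 0.4314 -0.1272  0.0006] [0.7446 0.196  0.3462]
   rect 531.8 98.2 [440.2 199.8] 44.4
```

View pics/w1.png

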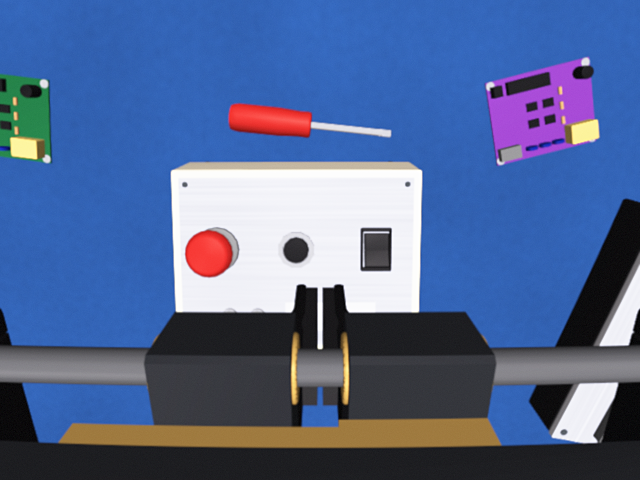

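The picture shows start at (296,251), the rocker at (376,250) with its raised end towards the bottom of the image (+x), and stop at (208,255). Next I go over the clamp.

```bash
python3 go.py .49 .226 .44 175.8
```

```text
[-77.7, 396.2, -0.2, -0.0, 0.0, 13.7]
```

```bash
python3 -m creep '[[-1,-8,40,0,0,0,6],[-1,-16,80,0,0,0,13.7],[-1,-24,120,0,0,0,13.7],[-1,-32,160,0,0,0,13.7],[-1,-40,200,0,0,0,13.7],[-1,-48,240,0,0,0,13.7],[-1,-56,280,0,0,0,13.7],[-1,-64,320,0,0,0,13.7]]'; python3 go.py .49 .226 .44 175.8
```

```text
time_s: 3.17
tcp_pos: [0.4886, 0.1497, 0.4402]
ee_rot: [[-0.997, 0.072, 0.001], [0.072, 0.997, 0.0], [-0.001, 0.0, -1.0]]
wrist_force: [0.2, -1.7, -0.2]
gripper_width: 0.004
gripper_force: 0.0
[4.1, 76.2, 0.2, 0.0, 0.0, 0.1]
```

```bash
python3 -m creep '[[-1,2,34,0,0,0,0],[-1,4,68,0,0,0,0],[-1,4,76,0,0,0,0],[-1,4,76,0,0,0,0],[-1,4,76,0,0,0,0]]'
python3 c.py w2 clamp_handle clamp_grip
python3 - <<'E'
from h import *
np.set_printoptions(precision=4,suppress=True)
D=np.load("w2.npz"); dp=D["dp"]; c=(D["K"],D["d"],D["T"]); P=cloud(dp,dp>0,c)
X,Y,Z=P.T
top=P[(Z>.055)&(Z<.064)&(X>.42)&(X<.56)&(Y>.1)&(Y<.35)]; print("top z",np.median(top[:,2]),"y range",[ (x,top[abs(top[:,0]-x)<.004][:,1].min(),top[abs(top[:,0]-x)<.004][:,1].max()) for x in (.46,.5)], top[:,0].min())
for zl in np.arange(.09,.18,.01):
    q=P[(abs(Z-zl)<.005)&(X>.44)&(X<.57)&(Y>.2)&(Y<.25)]
    if len(q): print(round(zl,3),len(q),q.min(0),q.max(0),q.mean(0))
E
```

```text
time_s: 3.58
tcp_pos: [0.4905, 0.224, 0.4395]
ee_rot: [[-0.997, 0.071, -0.001], [0.071, 0.997, -0.001], [0.001, -0.001, -1.0]]
wrist_force: [-0.3, -0.2, 0.2]
gripper_width: 0.005
gripper_force: 0.0
clamp_handle 0.7 [327.2 246.3] 2049 [0.5011 0.2298 0.1539] [0.4776 0.2162 0.06  ] [0.566  0.2466 0.26  ]
   rect 521.9 231.7 [29.3 87.7] 85.8
clamp_grip 0.57 [327.2 248.2] 1961 [0.5001 0.2298 0.1548] [0.4776 0.2182 0.0615] [0.566  0.2441 0.26  ]
   rect 521.9 231.9 [25.4 87.7] 86.0
top z 0.06133196109245759 y range [(0.46, np.float64(0.13355425854490616), np.float64(0.33370431581911836)), (0.5, np.float64(0.1306790890400233), np.float64(0.331572706869395))] 0.43463798361633915
0.09 98 [0.5515 0.2122 0.0854] [0.5695 0.2411 0.095 ] [0.5561 0.2269 0.0913]
0.1 19 [0.552  0.2151 0.095 ] [0.5628 0.2376 0.1034] [0.5562 0.2199 0.0974]
0.11 59 [0.5366 0.2182 0.1051] [0.5518 0.2376 0.1145] [0.547  0.2262 0.1091]
0.12 172 [0.526  0.2183 0.1152] [0.5425 0.2385 0.125 ] [0.5366 0.2277 0.1208]
0.13 220 [0.5157 0.2192 0.125 ] [0.5336 0.2394 0.135 ] [0.5267 0.2284 0.1301]
0.14 250 [0.505  0.22   0.1351] [0.5231 0.2401 0.1449] [0.516  0.2293 0.14  ]
0.15 278 [0.4967 0.2209 0.145 ] [0.5125 0.2401 0.155 ] [0.5053 0.2299 0.15  ]
0.16 839 [0.4776 0.2211 0.155 ] [0.5016 0.242  0.165 ] [0.4868 0.2315 0.1617]
0.17 147 [0.482  0.2217 0.165 ] [0.4918 0.2414 0.1667] [0.4866 0.2317 0.1655]
```

View pics/w2.png

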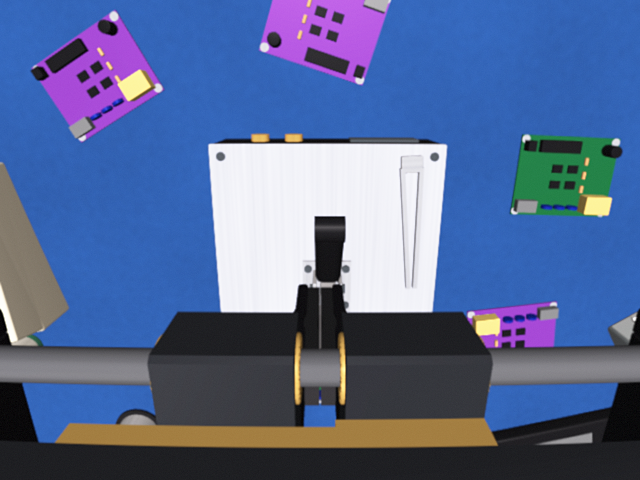

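The picture shows the handle grip at (328,245), its free end at (330,220), and the tweezers well to the side at (411,220). I now compute the hover and the arc.

```bash
python3 go.py .513 .2296 .345 175.8
```

```text
[-22.0, 8.3, 94.9, -0.0, -0.0, 0.0]
```

```bash
python3 -m creep '[[-1,-10,4,30,0,0,0],[-1,-22,7,60,0,0,0],[-1,-22,7,85,0,0,0],[-1,-22,7,92,0,0,0],[-1,-22,7,92,0,0,0],[-1,-22,7,92,0,0,0]]'
for a in ".513 .2296 .333" ".4997 .2307 .3186" ".4895 .2315 .2996" ".4845 .2318 .2787"; do python3 go.py $a 175.8; done
```

```text
time_s: 4.23
tcp_pos: [0.5133, 0.2293, 0.3489]
ee_rot: [[-0.997, 0.072, 0.001], [0.072, 0.997, 0.0], [-0.001, 0.0, -1.0]]
wrist_force: [0.3, 1.9, 1.0]
gripper_width: 0.004
gripper_force: 0.0
[0.3, 0.3, 15.9, 0.0, 0.1, 0.1]
[13.7, 0.5, 30.3, 0.0, 0.1, 0.1]
[23.9, 0.5, 49.3, 0.0, 0.1, 0.1]
[29.0, 0.5, 70.2, 0.0, 0.1, 0.1]
```

Down along the arc, slowly enough.

```bash
python3 -m creep '[[-1,0,0.5,9,0,0,0],[-1,0,0.5,16,0,0,0],[-1,5,0.5,21,0,0,0],[-1,10,0.5,26,0,0,0],[-1,14,0.5,31,0,0,0],[-1,14,0.5,31,0,0,0]]'
```

```text
time_s: 4.73
tcp_pos: [0.4977, 0.2311, 0.3156]
ee_rot: [[-0.997, 0.071, -0.003], [0.071, 0.997, -0.001], [0.002, -0.001, -1.0]]
wrist_force: [-0.0, -0.2, 0.5]
gripper_width: 0.003
gripper_force: 0.0
```

```bash
python3 c.py w3 clamp_grip
```

```text
clamp_grip 0.68 [315.4 256.9] 3155 [0.472  0.2321 0.1385] [0.4613 0.2145 0.0597] [0.5294 0.2454 0.1434]
   rect 495.4 231.2 [30.7 67.9] 80.5
```

View pics/w3.png

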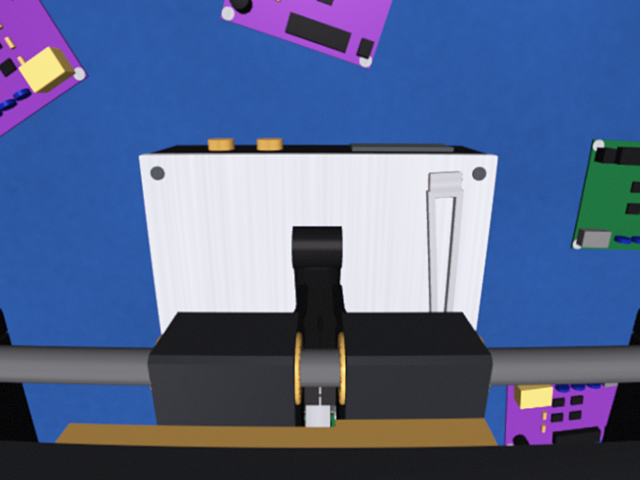

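The handle follows: its end at (317,245) has dropped to z≈0.14. I continue to the stop.

```bash
python3 -m creep '[[-1,5,0,7,0,0,0],[-1,9,0,14,0,0,0],[-1,12,0,21,0,0,0],[-1,13,0,28,0,0,0],[-1,13,0,34,0,0,0],[-1,13,0,37,0,0,0],[-1,13,0,37,0,0,0],[-1,13,0,37,0,0,0]]'
```

```text
time_s: 5.5
tcp_pos: [0.486, 0.2323, 0.2793]
ee_rot: [[-0.997, 0.071, -0.0], [0.071, 0.997, -0.0], [0.0, -0.0, -1.0]]
wrist_force: [-0.1, 0.3, -0.6]
gripper_width: 0.008
gripper_force: 0.0
```

Tip at z=0.0971, with no stop force yet. I press further in small steps until force shows.

```bash
python3 -m creep '[[-1,0,0,1.5,0,0,0],[-1,0,0,3,0,0,0],[-1,0,0,3,0,0,0],[-1,0,0,3,0,0,0]]'
```

```text
time_s: 5.83
tcp_pos: [0.486, 0.2323, 0.279]
ee_rot: [[-0.998, 0.07, 0.001], [0.07, 0.998, -0.0], [-0.001, -0.0, -1.0]]
wrist_force: [-5.5, -1.1, 13.8]
gripper_width: 0.006
gripper_force: 6.9
```

It is on the stop (14 N, z=96.8 mm). Now I lift and check.

```bash
python3 -m creep '[[-1,0,0,-10,0,0,0],[-1,0,0,-40,0,0,0],[-1,0,0,-80,0,0,0],[-1,0,0,-120,0,0,0],[-1,0,0,-150,0,0,0],[-1,0,0,-150,0,0,0],[-1,0,0,-150,0,0,0]]'
python3 c.py w4 clamp_grip
python3 - <<'E'
from h import *
D=np.load("w4.npz"); P=cloud(D["dp"],D["dp"]>0,(D["K"],D["d"],D["T"])); X,Y,Z=P.T
for x in np.arange(.44,.53,.01):
    q=P[(abs(X-x)<.005)&(abs(Y-.231)<.008)&(Z<.2)]; print(round(x,3),len(q),np.round(np.median(q[:,2]),4) if len(q) else "")
E
python3 go.py .505 -.1185 .40 189.65
```

```text
time_s: 6.42
tcp_pos: [0.4861, 0.2322, 0.4288]
ee_rot: [[-0.997, 0.071, 0.004], [0.071, 0.997, 0.004], [-0.003, 0.004, -1.0]]
wrist_force: [-0.2, 0.6, -0.1]
gripper_width: 0.001
gripper_force: 0.0
clamp_grip 0.94 [315.5 223.4] 2769 [0.4932 0.2308 0.097 ] [0.4518 0.2193 0.0645] [0.5479 0.2439 0.2476]
   rect 500.0 230.6 [19.9 95.7] 85.8
0.44 336 0.0259
0.45 346 0.0618
0.46 308 0.0974
0.47 274 0.0974
0.48 270 0.0974
0.49 260 0.0974
0.5 257 0.0974
0.51 248 0.0975
0.52 243 0.0974
0.53 185 0.0966
[-44.4, -348.2, 25.9, -0.0, -0.1, -13.8]
```

View pics/w4.png

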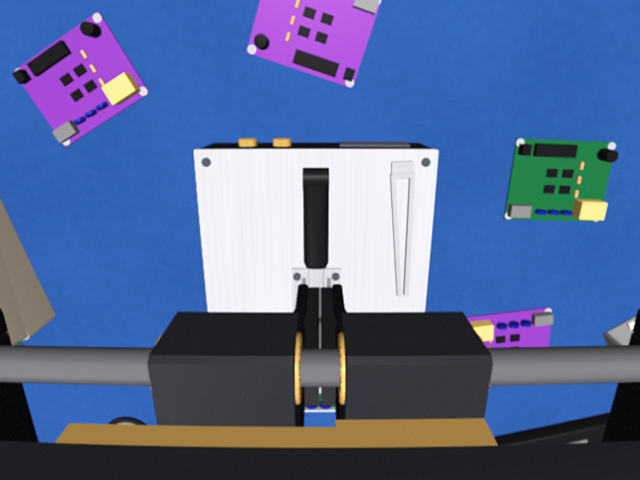

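The grip top is flat at 97.4 mm along its whole length, (316,170) to (316,265) in the picture, so the clamp is locked. Next is the rocker.

```bash
python3 -m creep '[[-1,-5,-36,4,0,0,-6],[-1,-10,-76,8,0,0,-13.8],[-1,-15,-116,12,0,0,-13.8],[-1,-20,-156,16,0,0,-13.8],[-1,-28,-196,20,0,0,-13.8],[-1,-36,-236,25,0,0,-13.8],[-1,-44,-276,25,0,0,-13.8],[-1,-50,-316,25,0,0,-13.8]]'; python3 go.py .513 -.1195 .30 189.65
```

```text
time_s: 7.18
tcp_pos: [0.5131, -0.0885, 0.3995]
ee_rot: [[-0.986, -0.169, -0.004], [-0.169, 0.986, -0.0], [0.004, 0.0, -1.0]]
wrist_force: [1.3, 0.3, 0.5]
gripper_width: 0.005
gripper_force: 0.0
[4.9, -30.6, 99.5, 0.0, -0.3, 0.1]
```

```bash
python3 -m creep '[[-1,3,-20,0,0,0,0],[-1,5,-30.5,20,0,0,0],[-1,5,-30.5,55,0,0,0],[-1,5,-30.5,90,0,0,0],[-1,5,-30.5,108,0,0,0],[-1,5,-30.5,112,0,0,0],[-1,5,-30.5,112,0,0,0],[-1,5,-30.5,112,0,0,0]]'; python3 go.py .513 -.1195 .2572 189.65
```

```text
time_s: 7.85
tcp_pos: [0.5141, -0.1174, 0.2899]
ee_rot: [[-0.986, -0.17, -0.0], [-0.17, 0.986, -0.001], [0.0, -0.001, -1.0]]
wrist_force: [0.0, -1.1, 0.7]
gripper_width: 0.003
gripper_force: 0.0
[1.4, -1.9, 32.7, -0.0, -0.0, 0.1]
```

```bash
python3 -m creep '[[-1,1.4,-2,14,0,0,0],[-1,1.4,-2,26,0,0,0],[-1,1.4,-2,29,0,0,0],[-1,1.4,-2,31,0,0,0],[-1,1.4,-2,32,0,0,0],[-1,1.4,-2,32,0,0,0],[-1,1.4,-2,32,0,0,0]]'
```

```text
time_s: 8.43
tcp_pos: [0.5127, -0.1196, 0.2584]
ee_rot: [[-0.986, -0.169, 0.001], [-0.169, 0.986, 0.0], [-0.001, -0.0, -1.0]]
wrist_force: [0.0, -0.1, 0.2]
gripper_width: 0.006
gripper_force: 0.0
```

Tip at z=0.0762 with no contact force at the end; it may have flipped or not been reached yet. I go on a little.

```bash
python3 -m creep '[[-1,0,0,1,0,0,0],[-1,0,0,2,0,0,0],[-1,0,0,2,0,0,0],[-1,0,0,2,0,0,0]]'; python3 -m creep '[[-1,0,0,1,0,0,0],[-1,0,0,2,0,0,0],[-1,0,0,2,0,0,0]]'
```

```text
time_s: 8.77
tcp_pos: [0.5128, -0.1196, 0.2572]
ee_rot: [[-0.986, -0.17, 0.001], [-0.17, 0.986, -0.0], [-0.001, -0.001, -1.0]]
wrist_force: [-2.0, 0.5, 7.5]
gripper_width: 0.006
gripper_force: 3.8
time_s: 9.02
tcp_pos: [0.5129, -0.1195, 0.2569]
ee_rot: [[-0.985, -0.17, 0.002], [-0.17, 0.985, -0.001], [-0.001, -0.001, -1.0]]
wrist_force: [-5.4, 3.7, 18.4]
gripper_width: 0.006
gripper_force: 9.1
```

```bash
python3 -m creep '[[-1,0,0,-10,0,0,0],[-1,0,0,-40,0,0,0],[-1,10,-5,-80,0,0,0],[-1,20,-10,-120,0,0,0],[-1,30,-10,-130,0,0,0],[-1,30,-10,-130,0,0,0],[-1,30,-10,-130,0,0,0]]'
python3 c.py w5 rocker_on_end start_top stop
python3 - <<'E'
from h import *
for n in ("w1","w5"):
    D=np.load(n+".npz"); P=cloud(D["dp"],D["dp"]>0,(D["K"],D["d"],D["T"]))
    a=np.radians(9.65); q=P-[.5106,-.1199,0]; lx=q[:,0]*np.cos(a)+q[:,1]*np.sin(a); ly=-q[:,0]*np.sin(a)+q[:,1]*np.cos(a)
    print(n,[(x,round(1000*float(np.median(P[(abs(lx*1000-x)<1.5)&(abs(ly)<.006)&(P[:,2]<.15)][:,2])),1)) for x in range(-24,26,4)])
im=np.load("w5.npz")["im"]; save("w5c.png",cv2.resize(im[150:330,200:470],None,fx=2.5,fy=2.5))
E
```

```text
time_s: 9.6
tcp_pos: [0.4841, -0.1346, 0.3844]
ee_rot: [[-0.986, -0.168, 0.002], [-0.168, 0.986, 0.001], [-0.002, 0.0, -1.0]]
wrist_force: [-0.6, 0.2, -0.9]
gripper_width: 0.004
gripper_force: 0.0
rocker_on_end 0.73 [331.5 259.1] 1193 [ 0.5108 -0.1202  0.0756] [ 0.4947 -0.1323  0.0651] [ 0.5288 -0.1069  0.0781]
   rect 512.0 -119.6 [32.  21.8] 9.8
start_top 0.57 [241.5 260.2] 735 [ 0.5221 -0.1883  0.0765] [ 0.5119 -0.2     0.0679] [ 0.5336 -0.1776  0.0802]
   rect 522.6 -188.5 [21.3 21. ] 54.7
stop 0.6 [129.2 264.1] 2485 [ 0.5271 -0.2556  0.1026] [ 0.5112 -0.2872  0.0665] [ 0.548  -0.2384  0.1072]
   rect 528.4 -259.3 [41.7 37.7] 54.7
stop 0.28 [591.  327.7] 11995 [0.5505 0.1291 0.0399] [ 0.4347 -0.1013 -0.0006] [0.7131 0.1618 0.3072]
   rect 516.5 90.4 [353.  197.7] 42.3
w1 [(-24, 62.8), (-20, 63.6), (-16, 66.9), (-12, 71.0), (-8, 72.4), (-4, 73.2), (0, 74.7), (4, 77.2), (8, 79.3), (12, 81.4), (16, 74.5), (20, 74.4), (24, 73.0)]
w5 [(-24, 62.5), (-20, 63.5), (-16, 66.9), (-12, 75.9), (-8, 75.8), (-4, 75.4), (0, 74.9), (4, 75.1), (8, 75.8), (12, 76.1), (16, 74.5), (20, 74.1), (24, 73.6)]
```

View pics/w5c.png

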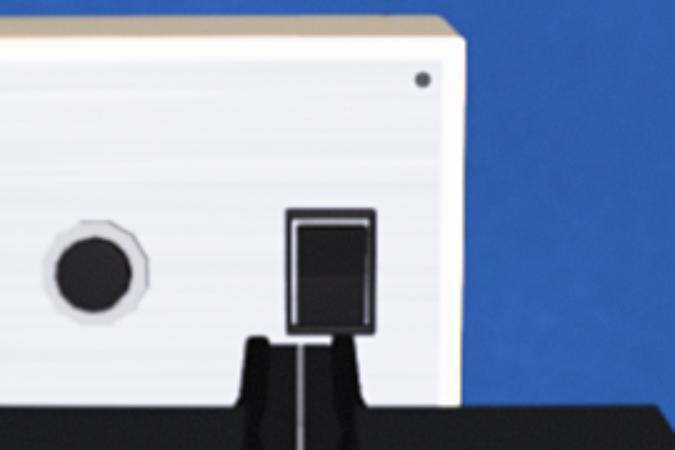

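The rocker is on: its +x end fell from 81.4 to 76.1 mm and the other end rose, and the crop shows it flush at (331,270). The start cap sinks 1 mm below its ring, so I check the fingertip size before pressing.

```bash
python3 - <<'E'
from h import *
D=np.load("w5.npz"); M=np.array(vision.camera_model("wrist")["mount"])
P=cloud(D["dp"],(D["dp"]>0)&(D["dp"]<.2),(D["K"],D["d"],M))*1000
for z in range(150,190,4):
    q=P[abs(P[:,2]-z)<2]
    if len(q): print(z,len(q),q.min(0).round(1),q.max(0).round(1), np.percentile(q[:,1],[2,98]).round(1))
E
python3 go.py .5223 -.1885 .38 189.65
```

```text
150 206 [  8.   -6.4 148.1] [ 11.1   8.  152. ] [-6.3  7.6]
154 249 [  3.4  -6.6 152. ] [ 11.1   8.9 156. ] [-6.4  8.1]
158 279 [  3.2  -8.8 156. ] [ 11.1  10.4 160. ] [-8.2  9.8]
162 226 [  8.1  -8.4 160.1] [ 11.2   9.9 164. ] [-7.9  9.6]
166 225 [  8.2  -8.3 164. ] [ 11.2   9.9 168. ] [-8.   9.7]
170 204 [  8.3  -8.3 168. ] [ 11.1   9.9 172. ] [-7.9  9.5]
174 197 [  8.4  -8.3 172. ] [ 11.1   9.9 176. ] [-7.9  9.8]
178 164 [  8.2  -8.3 176. ] [ 11.1   9.7 180. ] [-8.   9.5]
182 55 [  8.3  -7.2 180. ] [ 10.8   9.  182.8] [-6.8  8.9]
[-27.8, -59.6, 2.0, 0.0, -0.2, 0.1]
```

```bash
python3 -m creep '[[-1,-8,-25,0,0,0,0],[-1,-15,-50,10,0,0,0],[-1,-18.5,-59.5,35,0,0,0],[-1,-18.5,-59.5,70,0,0,0],[-1,-18.5,-59.5,100,0,0,0],[-1,-18.5,-59.5,107,0,0,0],[-1,-18.5,-59.5,107,0,0,0],[-1,-18.5,-59.5,107,0,0,0]]'; python3 go.py .5129 -.1901 .2582 189.65;python3 go.py .5139 -.1899 .2525 189.65
```

```text
time_s: 10.47
tcp_pos: [0.5138, -0.19, 0.277]
ee_rot: [[-0.985, -0.17, -0.0], [-0.17, 0.985, -0.001], [0.001, -0.001, -1.0]]
wrist_force: [-0.2, 0.3, 0.4]
gripper_width: 0.001
gripper_force: 0.0
[0.9, 0.1, 18.8, -0.0, -0.0, 0.1]
[-0.2, 0.1, 24.5, -0.0, -0.0, 0.1]
```

```bash
python3 -m creep '[[-1,0.9,0,12,0,0,0],[-1,0.9,0,18,0,0,0],[-1,0.4,0,21,0,0,0],[-1,0,0,23,0,0,0],[-1,0,0,23,0,0,0],[-1,0,0,23,0,0,0]]'
```

```text
time_s: 10.97
tcp_pos: [0.5134, -0.19, 0.2548]
ee_rot: [[-0.986, -0.169, 0.002], [-0.169, 0.986, -0.0], [-0.002, -0.001, -1.0]]
wrist_force: [0.3, 1.5, 2.7]
gripper_width: 0.003
gripper_force: 1.4
```

```bash
python3 -m creep '[[-1,-0.4,0,2,0,0,0],[-1,-0.4,0,2.5,0,0,0],[-1,-0.4,0,2.5,0,0,0],[-1,-0.4,0,2.5,0,0,0]]'; python3 -m creep '[[-1,0,0,1,0,0,0],[-1,0,0,1,0,0,0],[-1,0,0,1,0,0,0]]'
```

```text
time_s: 11.3
tcp_pos: [0.5138, -0.1899, 0.2527]
ee_rot: [[-0.986, -0.17, 0.002], [-0.17, 0.986, -0.0], [-0.002, -0.001, -1.0]]
wrist_force: [-2.0, 2.6, 7.4]
gripper_width: 0.004
gripper_force: 4.2
time_s: 11.55
tcp_pos: [0.5139, -0.1899, 0.2525]
ee_rot: [[-0.985, -0.17, 0.002], [-0.17, 0.985, -0.001], [-0.002, -0.001, -1.0]]
wrist_force: [-3.3, 3.7, 13.0]
gripper_width: 0.005
gripper_force: 6.5
```

The tip is at 70.3 mm, against 70.6 expected fully in (about 71.9 had it caught the ring). That agrees with a hard end stop, so I release and lift.

```bash
python3 -m creep '[[-1,0,0,0.5,0,0,0],[-1,0,0,-10,0,0,0],[-1,0,0,-40,0,0,0],[-1,0,0,-80,0,0,0],[-1,10,0,-120,0,0,0],[-1,20,0,-150,0,0,0],[-1,20,0,-150,0,0,0],[-1,20,0,-150,0,0,0]]'
python3 c.py w6 rocker_on_end start_top stop clamp_grip
python3 - <<'E'
from h import *
for n in ("w5","w6"):
    D=np.load(n+".npz"); P=cloud(D["dp"],D["dp"]>0,(D["K"],D["d"],D["T"])); a=np.radians(9.65)
    q=P-[.5106,-.1199,0]; lx=q[:,0]*np.cos(a)+q[:,1]*np.sin(a); ly=-q[:,0]*np.sin(a)+q[:,1]*np.cos(a)
    print(n,[(x,round(1000*float(np.median(P[(abs(lx*1000-x)<1.5)&(abs(ly)<.006)&(P[:,2]<.15)][:,2])),1)) for x in (-12,0,12)],
     "start",np.median(P[(np.hypot(P[:,0]-.5223,P[:,1]+.1885)<.005)&(P[:,2]<.15)][:,2]))
s=r.sense(); print(s["time_s"],s["wrist_force"])
c=cam("top"); im,dp=vision.capture("top")
for o in vision.cut_out("top","clamp_grip")[:1]:
    P=cloud(dp,o["region"],c); print("grip",o["conf"],np.median(P,0),np.percentile(P[:,2],[5,95]))
save("end.png",cv2.resize(im[120:360,100:560],None,fx=1.7,fy=1.7))
E
```

```text
time_s: 12.22
tcp_pos: [0.4933, -0.1935, 0.4025]
ee_rot: [[-0.986, -0.168, 0.005], [-0.168, 0.986, -0.0], [-0.005, -0.001, -1.0]]
wrist_force: [-0.1, 0.2, -0.2]
gripper_width: 0.003
gripper_force: 0.0
rocker_on_end 0.97 [411.2 251.9] 1092 [ 0.5107 -0.1201  0.0756] [ 0.4944 -0.1323  0.068 ] [ 0.5275 -0.1063  0.0783]
   rect 511.0 -119.0 [31.  23.1] 8.7
rocker_on_end 0.68 [218.8 258.2] 2262 [ 0.5276 -0.2572  0.1029] [ 0.511  -0.2847  0.0658] [ 0.5617 -0.2391  0.1076]
   rect 536.6 -262.1 [38.8 53.6] 58.8
start_top 0.57 [319.8 250.9] 658 [ 0.5222 -0.1888  0.0765] [ 0.5119 -0.1997  0.0677] [ 0.5352 -0.1771  0.0801]
   rect 523.1 -189.3 [21.  23.3] 48.8
stop 0.87 [222.5 256.3] 2322 [ 0.5278 -0.2573  0.1027] [ 0.511  -0.2851  0.0641] [ 0.5632 -0.2391  0.1076]
   rect 537.0 -262.5 [42.6 53.6] 71.0
clamp_grip 0.75 [220.9 257. ] 2328 [ 0.5276 -0.257   0.1027] [ 0.511  -0.2845  0.0641] [ 0.5637 -0.2391  0.1076]
   rect 537.2 -260.1 [42.8 52.4] 55.7
w5 [(-12, 75.9), (0, 74.9), (12, 76.1)] start 0.07659906950426015
w6 [(-12, 76.1), (0, 74.8), (12, 76.3)] start 0.07661870112010377
12.4667 [-0.25888646  0.07085904  1.02915168]
grip 0.66 [0.50649951 0.2264276  0.09637362] [0.08851285 0.1011388 ]
```

View pics/end.png

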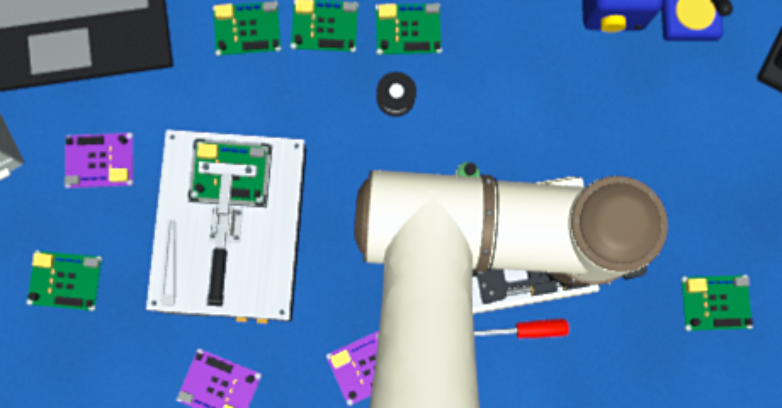

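The clamp lies flat with its crosspiece on the board at (225,170). The rocker is still on, start is back out, and the other things have not moved. I hand it in.

```bash
python3 -c "
from station import r
print(r.finish_job())"
```

```text
the job is handed in; nothing more can be done
None
```

I handed the job in at about 12.5 s, with the clamp locked flat, the rocker flipped on and the start button pressed and back out. The full press is inferred from tip height and end-stop force, not seen directly. I did not touch the stop button, and in the last pictures the board and everything visible on the bench were where they started.

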